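# Tip the four-way tube racks over to their microtube side

## Robot

A 6-joint arm with a two-finger parallel gripper is mounted at the origin on the work surface. World frame = base frame: x ahead of the robot, y to its left, z up, the work surface at z = 0. Lengths are in mm, angles in rad, forces in N, time in s.
With the tool pointing down it reaches from about 275 to 750 mm from the base axis. Payload 10.2 kg.
Tool frame: the origin (TCP) lies at the very end of the fingers, on their centre line; the grasp point (between the pads) lies 19 mm behind it; z points along the fingers, y is the direction in which the jaws open and shut (so a half turn about z gives the same grasp; the last joint's range is limited). The gripper opens to 85 mm and grips with 20 to 120 N. Pads are 22 mm wide; open, the fingers measure 114 mm over their backs; the gripper's body (76 mm by 85 mm) begins 54 mm behind the grasp point. The pads swing forward as they close: fully open they stand 13 mm farther back than shut.
Start: joints at [-1.423, 0.313, 1.498, -0, 1.331, -0.223], TCP at [190.227, -489.331, 231.294] pointing down, gripper open.
Joint ranges: [-2.94, 2.94], [-0.97, 2.17], [0.19, 2.56], [-1.23, 4.37], [0.02, 3.11], [-2.88, 2.88]. Speed limits (rad/s): [2.39, 2.39, 3.01, 3.14, 3.14, 3.14].

## Interface

Orientations are given as a unit quaternion [w, x, y, z].
In Python, from rig import sensors, imaging, ctrl gives the robot as it stands.
- The arm moves only by the shell command python3 -m creep 'ROWS' [FORCE]. ROWS is JSON, a list of rows, each an object with "grip": the finger opening in mm, from 0 to 85.4; "linear": the shift along the tool's x, y, z in mm, a list of three; "rot": the turn, a rotation vector about the tool's x, y, z in rad, a list of three. A call has 1 to 12 rows; each row shifts and turns the commanded pose from where the row before left it, along the tool's axes as they then stand; what a row does not reach is not made up. A row lasts 1/12 s, in which the tool goes at most 41.7 mm and 7.16 degrees, less where a joint would pass 70% of its speed; a pose out of reach is approached as far as the arm can. A call with a gripper value outside its range is refused whole. The fingers move at their own pace and stop on an object; FORCE is the grip in N (left out, the last holds). Time passes only in rows, so rows that do not move let the fingers close. It gives the time, the measured TCP pose, the force and the opening at its end, in the units of the state.
- sensors.sense(): the state, without advancing time (a new reading comes with each control period).
- imaging.capture(name): name is "scene" or "top"; returns (picture, depth): 480x640x3 uint8, red, green, blue; 480x640 float32, mm along the optical axis (not along the pixel's ray), 0 where there is no reading.
- imaging.camera_params(name): a dict with "intrinsics" (3x3 intrinsics, pixels), "R" (3x3) and "t" (3): a world point X has camera coordinates R X + t. Camera axes: x right, y down, z forward; pixel columns grow to the right and rows downward; lengths in mm; the calibration is good to about 2 mm. A picture is of the moment at which its call begins. camera_params takes no time and is no camera call.
- ctrl.finish_job(): hands the job in, once; it reports no verdict.
The state is a dict: "time_s": time; "joints": joint angles; "dq": joint speeds; "tau": joint torques, N m; "eef_pos": TCP position; "ee_rot": TCP orientation; "force": force on the tool from outside, world axes, zero at the start; "wrist_torque": the same for the moment, N m; "grip_width": opening from 0.0 (shut) to 1.0 (fully open).
Only numpy, scipy, OpenCV 4.12 (cv2) and the standard library are available. Lean on these libraries where they do the work, as an engineer would, in place of code of your own. Each camera call takes 0.05 s, during which the arm holds its last target.

## Task

Two empty blue tube racks stand on their narrow sides on the lab bench; we now need both for microtubes. Push each rack over with a fingertip, high up and gently, so that it lies flat on the bench with its face of 32 small holes on top, right beside where it stood. Only push: do not pinch, lift or carry the racks, and leave everything else on the bench where it is.

Things in the scene. Friction and masses are not known exactly. Their poses are not given: they have to be found in the camera images.
- rack_a: Empty blue four-way tube rack, a hollow plastic block of about 180 g, 52 (x) x 175 (y) x 95 mm (z), one of two alike; origin at its centre. Starts upright, z up, on a narrow face (origin 47.5 mm up, 4 holes of 30 mm on top). Wide face +x has 32 small holes (11 mm, 4 x 8), wide face -x has 10 large ones (28 mm, 2 x 5). +x may look towards the robot or away. 
- rack_b: Empty blue four-way tube rack, a hollow plastic block of about 180 g, 52 (x) x 175 (y) x 95 mm (z), one of two alike; origin at its centre. Starts upright, z up, on a narrow face (origin 47.5 mm up, 4 holes of 30 mm on top). Wide face +x has 32 small holes (11 mm, 4 x 8), wide face -x has 10 large ones (28 mm, 2 x 5). +x may look towards the robot or away. 
- rack_a_small (a point): Centre of the small-hole face of rack_a (26 mm from its origin along +x). Pushed level near the top of this face (1 N is enough), the rack tips about its far lower edge, balances at about 29 degrees, then falls by itself. Pushed below about 60 mm it may slide (friction 0.5 to 0.7). Lying, it is 52 mm high, this point on top, its origin about 74 mm further along the push.
- rack_b_small (a point): Centre of the small-hole face of rack_b (26 mm from its origin along +x). Pushed level near the top of this face (1 N is enough), the rack tips about its far lower edge, balances at about 29 degrees, then falls by itself. Pushed below about 60 mm it may slide (friction 0.5 to 0.7). Lying, it is 52 mm high, this point on top, its origin about 74 mm further along the push.
- vial: Sample vial, pale with a white screw cap, 29 mm diameter, 80 mm tall; origin at the centre of its underside. Stands between the racks; leave alone.
- specimen_pot: Specimen pot with a red lid, 53 mm diameter, 68 mm tall; origin at the centre of its underside. Stands between the racks; leave alone.
- reagent_bottle: Amber bottle with a dark cap, 68 mm diameter, 150 mm tall; origin at the centre of its underside. Stands at one side; leave alone.
- tip_box: Pipette tip box, dark with a pale lid, 82 x 118 mm, 79 mm high; origin at the centre of its underside. Leave alone.
- beaker: Glass beaker, 68 mm diameter, 90 mm tall, empty; origin at the centre of its underside. Leave alone.
- slide_box: Flat beige microscope-slide box, 85 x 165 mm, 35 mm high; origin at the centre of its underside. Leave alone.
- wash_bottle: White wash bottle with red cap and bent spout, 62 mm diameter, 193 mm tall with the spout; origin at the centre of its underside. Stands behind the others; leave alone.
Things that resemble listed ones, but are neither listed nor needed, are in the scene too. Leave any yellow look-alike of the rack_a alone.

How it is judged (in metres and radians):
At the end, for the whole second after the job is handed in: Both racks lie flat on the bench (within about 3 degrees) and at rest with the face of 32 small holes on top, each with its centre within 120 mm of where it was at the start (about 77 mm is what tipping alone needs); no other thing has moved by 15 mm (angle between each of rack_a, rack_b's own x axis and vertical below 0.06 rad and height (world z) of each of rack_a, rack_b below 0.03 m and distance of each of rack_a, rack_b from where it was at the start of the episode below 0.12 m and linear speed of each of rack_a, rack_b below 0.01 m/s and angular speed of each of rack_a, rack_b below 0.05 rad/s and distance of each of vial, specimen_pot, reagent_bottle, tip_box, beaker, slide_box, wash_bottle from where it was at the start of the episode below 0.015 m); the robot touches nothing.
It fails at once if A rack is lifted: its centre rises above 70 mm (tipping over alone takes it to 54 mm) (height (world z) of any of rack_a, rack_b above 0.07 m).
It fails at once if A rack is pinched or shoved hard: more than 15 N between fingers and rack (contact force between the fingers and rack_a above 15 N or contact force between the fingers and rack_b above 15 N).
It fails at once if A bystander is moved by more than 15 mm or knocked over (distance of any of vial, specimen_pot, reagent_bottle, tip_box, beaker, slide_box, wash_bottle from where it was at the start of the episode above 0.015 m or angle between any of vial, specimen_pot, reagent_bottle, tip_box, beaker, slide_box, wash_bottle's own z axis and vertical above 0.3 rad).
It also fails if it takes over 42 s, if anything falls off the work surface, if the arm or the gripper's body presses on something with over 40 N, if the wrist force passes 120 N, or if a joint passes its speed limit or range.

## Working session

There is one attempt and no reset: what is moved stays moved. The work goes in short steps, Python scripts to look and compute and a shell command to move; the robot and the scene stay as the last step left them, time stands still between calls to the robot, and variables do not carry over. Pictures are saved under pics/ and viewed, and the job is handed in when it is done.

```bash
mkdir -p pics; ls; python3 - <<'E'
from rig import sensors, imaging
import cv2,numpy as np
s=sensors.sense();print(s)
for n in("scene","top"):
    p,d=imaging.capture(n);cv2.imwrite(f"pics/{n}0.png",p[:,:,::-1]);np.save(f"{n}0_d.npy",d);np.save(f"{n}0_p.npy",p)
    c=imaging.camera_params(n);print(n,c)
E
```

```text
pics
{'time_s': 0.0, 'joints': array([-1.42337402e+00,  3.13446092e-01,  1.49843880e+00, -1.25906211e-05,
        1.33100073e+00, -2.23387020e-01]), 'dq': array([-1.41017427e-05, -7.53425083e-05,  1.42618556e-03,  1.58933330e-03,
       -2.69375753e-04, -3.84166100e-06]), 'tau': array([-8.31870602e-04, -4.12266970e+01, -2.59744209e+01, -2.08898364e-04,
        4.15123359e-03, -1.42667420e-05]), 'eef_pos': array([ 190.19725551, -489.05882551,  230.73643212]), 'ee_rot': array([-6.46245829e-04,  9.82861252e-01,  1.84345711e-01,  1.84391252e-05]), 'force': array([-0.00604679, -0.16491666,  0.16281692]), 'wrist_torque': array([-0.05124218, -0.03328921, -0.04158357]), 'grip_width': 0.9981870837810118}
scene {'intrinsics': array([[489.23882852,   0.        , 318.8663569 ],
       [  0.        , 489.23882852, 244.78895111],
       [  0.        ,   0.        ,   1.        ]]), 'R': array([[-0.77364324,  0.63349583,  0.0126162 ],
       [ 0.46725282,  0.58384478, -0.66392776],
       [-0.42796137, -0.50774827, -0.74769028]]), 't': array([ 387.79457892, -186.30187649, 1419.16063086])}
top {'intrinsics': array([[545.5051377 ,   0.        , 314.62091524],
       [  0.        , 545.5051377 , 234.44777901],
       [  0.        ,   0.        ,   1.        ]]), 'R': array([[-0.00486789, -0.99997865,  0.00435851],
       [-0.99639333,  0.0044811 , -0.08473637],
       [ 0.08471503, -0.00475528, -0.99639387]]), 't': array([  -2.11238225,  505.33359241, 1511.38299862])}
```

View pics/scene0.png

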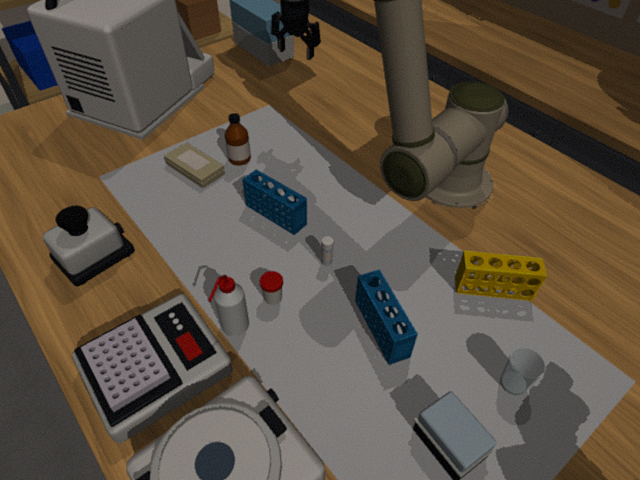

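View pics/top0.png

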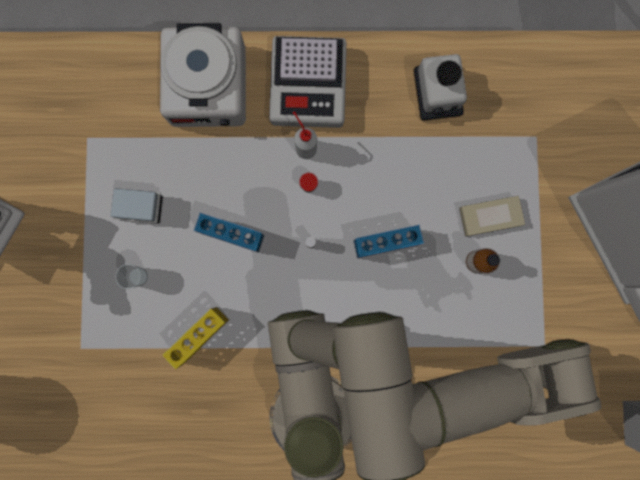

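The top view shows the blue racks at about (230,232) and (388,242). I'll enlarge the scene view to see which face is which.

```bash
python3 - <<'E'
import cv2,numpy as np
p=np.load("scene0_p.npy")[:,:,::-1]
a=cv2.resize(p[155:245,225:325],(400,360),interpolation=cv2.INTER_CUBIC)
b=cv2.resize(p[260:370,335:435],(400,440),interpolation=cv2.INTER_CUBIC)[:440]
o=np.zeros((440,800,3),np.uint8);o[:360,:400]=a;o[:,400:]=b
o=np.clip(o.astype(float)*1.6,0,255).astype(np.uint8)
cv2.imwrite("pics/z.png",o)
t=np.load("top0_p.npy")[:,:,::-1]
cv2.imwrite("pics/zt.png",cv2.resize(np.clip(t[170:300,180:440].astype(float)*1.4,0,255).astype(np.uint8),(780,390),interpolation=cv2.INTER_CUBIC))
E
```

```text
(no output)
```

View pics/z.png

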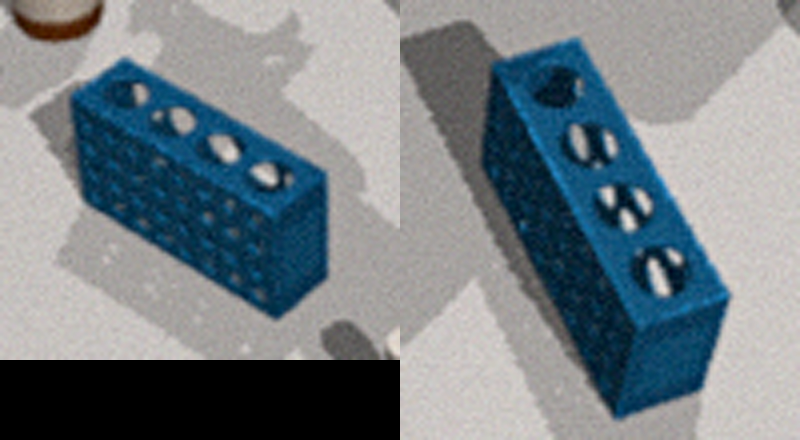

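View pics/zt.png

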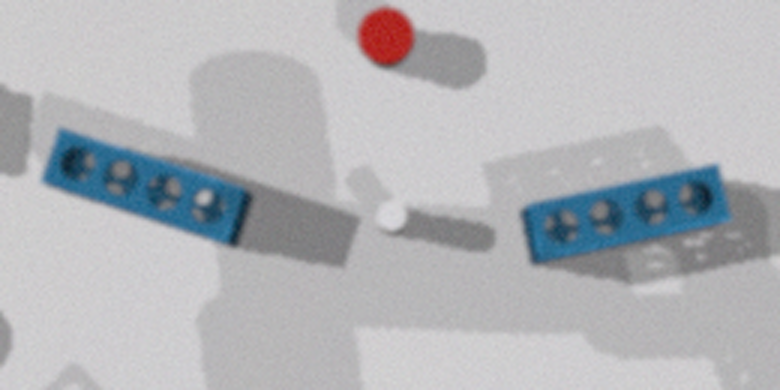

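```bash
cat > h.py <<'E'
import numpy as np,cv2
from rig import imaging
def ray(n,uv,z):
    c=imaging.camera_params(n);K,R,t=c["intrinsics"],np.array(c["R"]),np.array(c["t"])
    C=-R.T@t; d=R.T@np.linalg.inv(K)@np.array([uv[0],uv[1],1.]); return C+d*(z-C[2])/d[2]
def proj(n,X):
    c=imaging.camera_params(n); q=c["intrinsics"]@(np.array(c["R"])@np.array(X,float)+c["t"]); return q[:2]/q[2]
def cloud(n,d):
    c=imaging.camera_params(n);K=c["intrinsics"];v,u=np.mgrid[:480,:640]
    P=np.stack([(u-K[0,2])/K[0,0]*d,(v-K[1,2])/K[1,1]*d,d],-1)
    return (P-c["t"])@np.array(c["R"])
E
python3 - <<'E'
from h import *
p=np.load("top0_p.npy");d=np.load("top0_d.npy")
W=cloud("top",d)
hsv=cv2.cvtColor(p,cv2.COLOR_RGB2HSV)
blue=((hsv[...,0]>95)&(hsv[...,0]<115)&(hsv[...,1]>120)).astype(np.uint8)
m=blue&(W[...,2]>85).astype(np.uint8); m=cv2.morphologyEx(m,cv2.MORPH_CLOSE,np.ones((7,7)))
R={}
ps=np.load("scene0_p.npy")
outs=[]
for c in cv2.findContours(m,cv2.RETR_EXTERNAL,cv2.CHAIN_APPROX_NONE)[0]:
    if cv2.contourArea(c)<300: continue
    w=np.array([ray("top",q[0],95)[:2] for q in c],np.float32)
    r=cv2.minAreaRect(w);(cx,cy),(w1,h1),a=r
    b=cv2.boxPoints(r)
    e=[b[1]-b[0],b[2]-b[1]]; L=max(e,key=np.linalg.norm);L=L/np.linalg.norm(L)
    if L[1]<0:L=-L
    n=np.array([L[1],-L[0]]) # away from robot (+x)
    print("centre",cx,cy,"size",w1,h1,"long",L,"normal",n)
    cen=np.array([cx,cy])
    # rectify far face (n side) from scene
    f=cen+26*n
    Q=[(*(f+87.5*L),95),(*(f-87.5*L),95),(*(f-87.5*L),0),(*(f+87.5*L),0)]
    src=np.float32([proj("scene",x) for x in Q]);print(src.round(0).tolist())
    H=cv2.getPerspectiveTransform(src,np.float32([[0,0],[700,0],[700,280],[0,280]]))
    o=cv2.warpPerspective(ps,H,(700,280),flags=cv2.INTER_CUBIC);outs.append(cv2.normalize(o,None,0,255,cv2.NORM_MINMAX))
cv2.imwrite("pics/rect.png",np.vstack(outs)[:,:,::-1])
# other things: blobs above bench
hi=((W[...,2]>20)&(W[...,2]<230)).astype(np.uint8)
n,lab,st,ce=cv2.connectedComponentsWithStats(hi)
for i in range(1,n):
    if st[i,4]>80:
        P=W[lab==i];print(ce[i].round(),st[i,4],P.min(0).round(),P.max(0).round(),np.median(P,0).round())
E
```

```text
centre 481.2301025390625 -202.49087524414062 size 49.80259704589844 174.3784637451172 long [-0.20640375  0.97846687] normal [0.97846687 0.20640375]
[[294.0, 210.0], [243.0, 179.0], [247.0, 206.0], [295.0, 236.0]]
centre 508.2460632324219 228.0387420654297 size 173.50961303710938 49.8646240234375 long [0.3202119 0.9473459] normal [ 0.9473459 -0.3202119]
[[394.0, 342.0], [358.0, 275.0], [355.0, 301.0], [388.0, 365.0]]
[203.  75.] 8499 [801. 191.  20.] [1064.  414.  170.] [917. 290. 147.]
[307.  86.] 7218 [724. -93.  20.] [1069.  122.  197.] [918.  15.  73.]
[440.  87.] 2850 [ 833. -430.   20.] [ 996. -291.  154.] [ 901. -346.  101.]
[615. 231.] 4347 [ 268. -914.   20.] [ 701. -739.  230.] [ 508. -791.  115.]
[308. 182.] 295 [621. -12.  28.] [674.  38.  77.] [646.  13.  67.]
[135. 205.] 1495 [539. 426.  20.] [630. 554.  88.] [583. 482.  78.]
[492. 215.] 1802 [ 501. -592.   21.] [ 611. -415.   48.] [ 556. -502.   35.]
[  6. 221.] 442 [465. 823.  20.] [600. 881.  88.] [550. 855.  27.]
[228. 232.] 986 [457. 139.  20.] [559. 321. 105.] [507. 228.  94.]
[388. 241.] 989 [ 440. -294.   20.] [ 524. -113.  105.] [ 481. -203.   94.]
[310. 242.] 98 [468.  -5.  23.] [494.  22.  87.] [480.   8.  79.]
[483. 261.] 685 [ 394. -496.   20.] [ 462. -429.  157.] [ 426. -449.  103.]
[129. 276.] 451 [359. 461.  20.] [423. 528.  97.] [391. 510.  65.]
[195. 338.] 1161 [148. 236.  22.] [305. 397. 104.] [227. 314.  94.]
[286. 357.] 332 [-11. -26.  20.] [305. 113. 230.] [213.  78. 222.]
[335. 403.] 281 [-17. -77.  20.] [173. -29. 230.] [ 61. -50. 214.]
[633. 424.] 592 [ -80. -892.   20.] [  42. -853.   86.] [ -12. -858.   48.]
```

View pics/rect.png

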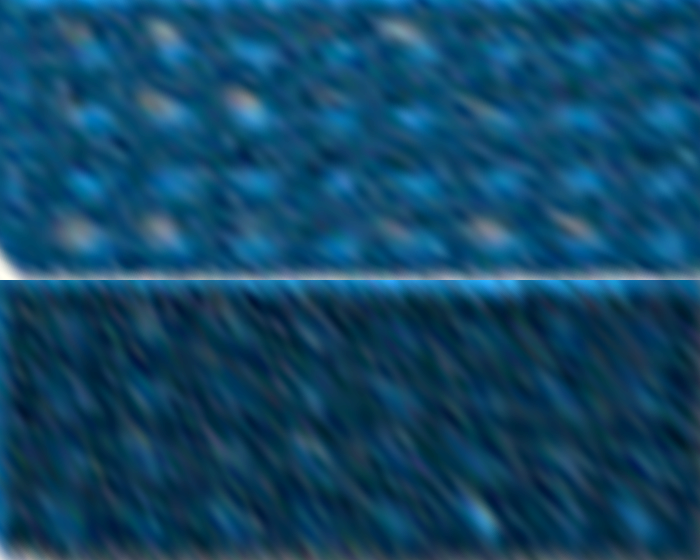

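Rack R (y≈-202) clearly has its small holes on the far (+x) face. Rack L isn't clear, so I'll average frames.

```bash
python3 - <<'E'
from h import *
F=[imaging.capture("scene") for _ in range(12)]
p=np.mean([f[0] for f in F],0).astype(np.float32); np.save("avg.npy",p)
D=np.array([f[1] for f in F]);D[D==0]=np.nan;d=np.nanmedian(D,0)
outs=[]
W=cloud("scene",d)
for cen,L in(((481.2,-202.5),(-.2064,.9785)),((508.2,228),(.3202,.9473))):
    cen=np.array(cen);L=np.array(L);n=np.array([L[1],-L[0]]);f=cen+26*n
    Q=[(*(f+87.5*L),95),(*(f-87.5*L),95),(*(f-87.5*L),0),(*(f+87.5*L),0)]
    src=np.float32([proj("scene",x) for x in Q])
    H=cv2.getPerspectiveTransform(src,np.float32([[0,0],[560,0],[560,280],[0,280]]))
    o=cv2.warpPerspective(p,H,(560,280),flags=cv2.INTER_CUBIC)
    g=o[...,1];lo,hi=np.percentile(g[30:-30,30:-30],[1,99]);outs.append(np.clip((g-lo)/(hi-lo)*255,0,255).astype(np.uint8))
    dd=((W[...,:2]-f)@n).astype(np.float32) # depth behind face
    q=cv2.warpPerspective(dd,H,(560,280),flags=cv2.INTER_NEAREST)
    print(q[20::40,20::40].round())
cv2.imwrite("pics/rect2.png",np.vstack(outs))
E
```

```text
[[ -1.   1.   1.   1.   1.   1.   1.   1.   0.   1.   1. -29.   1.   0.]
 [  0.   1.   1.   0.   1.   1.   1.   0.   2.   1.   1.  -0.   1.  -0.]
 [  1. -43.   0. -43.   2.   1. -43.   1. -41. -41.  -0. -30.   1.  -1.]
 [  1.   0.   1.   1.   1.   1.   1.   1.   1.   1.   1.   0.  -0.   1.]
 [  0.  -2.   1.  -1.   1.   1.  -2.   1.   1.   0.   1.  -1.   0.  -0.]
 [  1.   1.   1. -12.   0.   1.   1.   0. -12.   1.   0. -12.   1.  -9.]
 [  1.   1.   1.   1.   1.   1.   1.   1.   0.  -0.   1.   1.   1.   2.]]
[[  1.   1.   1.   1.   1.   1.   1.   2.   1.   1.   2.   2.   1.   2.]
 [  1.  -1.   1.   1.  -1.   1.   1.   1.   1.   1.   2.   1.   2.   1.]
 [  1. -22.   1.   1.   1.   1.   1.   2.   1. -21.   2.   2.   2.   1.]
 [  1.   1.   1.   1.   1.   1.   2.   1.   1.   1.   2.   1.   2.   2.]
 [  1.   0.   1.   1.  -1.   1.  -1.   2.   0.   1.   2.  -1.  -0.   2.]
 [  1.   1.   1.   1.   1.   1.   1.   2.   1.   2.   2.   2.   2.   2.]
 [  1.   0.   1.   1.   1.   1.   1.   1.   1.   1.   1.   1.   2.   2.]]
```

View pics/rect2.png

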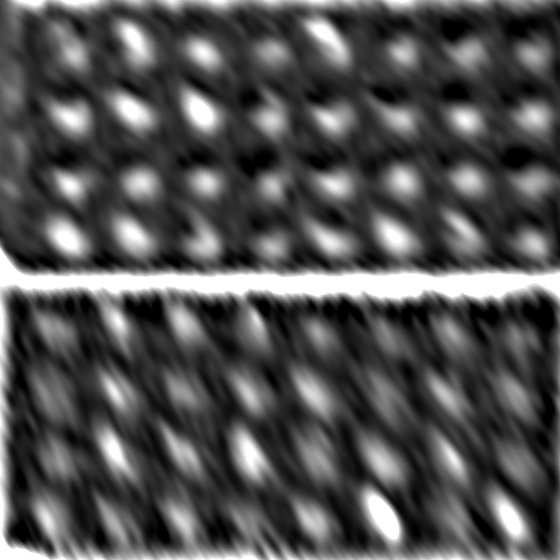

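The scene view shows a 4 × 8 grid of small holes on the far (+x) face of both racks. Both must therefore be pushed toward the robot. I'll start with rack R (y≈-202), coming in high behind it with the fingers shut and the tool's x axis along the face normal.

```bash
python3 -m creep '[{"grip":0,"linear":[0,0,0],"rot":[0,0,0.081]},{"grip":0,"linear":[20,-10,0],"rot":[0,0,0.081]},{"grip":0,"linear":[33,-20,0],"rot":[0,0,0]},{"grip":0,"linear":[33,-20,0],"rot":[0,0,0]},{"grip":0,"linear":[33,-20,0],"rot":[0,0,0]},{"grip":0,"linear":[33,-20,0],"rot":[0,0,0]},{"grip":0,"linear":[33,-20,0],"rot":[0,0,0]},{"grip":0,"linear":[33,-20,0],"rot":[0,0,0]},{"grip":0,"linear":[33,-20,0],"rot":[0,0,0]},{"grip":0,"linear":[33,-20,0],"rot":[0,0,0]},{"grip":0,"linear":[33,-20,0],"rot":[0,0,0]},{"grip":0,"linear":[33,-20,0],"rot":[0,0,0]}]'
cat > rel.py <<'E'
from h import *
from rig import sensors
import sys
from scipy.spatial.transform import Rotation as Ro
def rep(k):
    cen,L={"R":((481.2,-202.5),(-.2064,.9785)),"L":((508.2,228),(.3202,.9473))}[k]
    L=np.array(L);n=np.array([L[1],-L[0]]);s=sensors.sense();e=s["eef_pos"];v=e[:2]-cen
    q=s["ee_rot"];M=Ro.from_quat([q[1],q[2],q[3],q[0]]).as_matrix()
    print("t",s["time_s"],"eef",e.round(1),"n-off",(v@n).round(1),"L-off",(v@L).round(1),"toolx.n ang",np.degrees(np.arctan2(M[1,0],M[0,0])-np.arctan2(n[1],n[0])).round(2),"F",s["force"].round(2),"grip",round(s["grip_width"],2),"z",M[:,2].round(3))
rep(sys.argv[1])
E
python3 rel.py R
```

```text
time_s: 1.7
eef_pos: [489.1, -208.3, 231.5]
ee_rot: [0.0, 0.995, 0.104, 0.0]
force: [0.3, -0.8, -0.2]
grip_width: -0.002
t 1.7 eef [ 489.1 -208.3  231.5] n-off 6.5 L-off -7.3 toolx.n ang 0.06 F [ 0.3  -0.75 -0.17] grip -0.0 z [ 0. -0. -1.]
```

```bash
python3 -m creep '[{"grip":0,"linear":[32,-4,0],"rot":[0,0,0]},{"grip":0,"linear":[33,-3,0],"rot":[0,0,0]},{"grip":0,"linear":[0,0,0],"rot":[0,0,0]},{"grip":0,"linear":[0,0,35],"rot":[0,0,0]},{"grip":0,"linear":[0,0,35],"rot":[0,0,0]},{"grip":0,"linear":[0,0,35],"rot":[0,0,0]},{"grip":0,"linear":[0,0,30],"rot":[0,0,0]},{"grip":0,"linear":[0,0,13],"rot":[0,0,0]},{"grip":0,"linear":[0,0,0],"rot":[0,0,0]},{"grip":0,"linear":[0,0,0],"rot":[0,0,0]}]'; python3 rel.py R
```

```text
time_s: 2.53
eef_pos: [549.9, -189.9, 83.5]
ee_rot: [-0.0, 0.995, 0.104, -0.0]
force: [0.4, 0.1, -0.7]
grip_width: -0.003
t 2.5333 eef [ 549.9 -189.9   83.5] n-off 69.8 L-off -1.8 toolx.n ang 0.04 F [ 0.4   0.07 -0.65] grip -0.0 z [-0.  0. -1.]
```

```bash
python3 -m creep '[{"grip":0,"linear":[-8,0,0],"rot":[0,0,0]},{"grip":0,"linear":[-8,0,0],"rot":[0,0,0]},{"grip":0,"linear":[-5,0,0],"rot":[0,0,0]},{"grip":0,"linear":[-3,0,0],"rot":[0,0,0]},{"grip":0,"linear":[-3,0,0],"rot":[0,0,0]},{"grip":0,"linear":[-3,0,0],"rot":[0,0,0]},{"grip":0,"linear":[-3,0,0],"rot":[0,0,0]},{"grip":0,"linear":[-3,0,0],"rot":[0,0,0]},{"grip":0,"linear":[-3,0,0],"rot":[0,0,0]},{"grip":0,"linear":[-3,0,0],"rot":[0,0,0]}]'; python3 rel.py R; python3 - <<'E'
from h import *
for n in("scene",):
    p,d=imaging.capture(n);cv2.imwrite("pics/s1.png",cv2.resize(p[100:300,160:400,::-1],None,fx=3,fy=3))
E
```

```text
time_s: 3.37
eef_pos: [508.9, -198.4, 83.4]
ee_rot: [0.0, 0.995, 0.104, 0.0]
force: [0.9, -0.4, 0.3]
grip_width: 0.003
t 3.3667 eef [ 508.9 -198.4   83.4] n-off 27.9 L-off -1.7 toolx.n ang 0.06 F [ 0.93 -0.41  0.35] grip 0.0 z [ 0. -0. -1.]
```

View pics/s1.png

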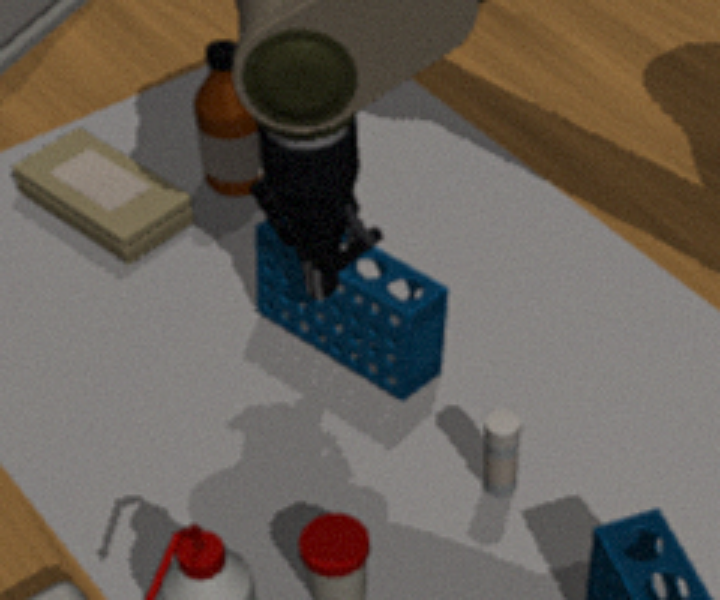

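The picture shows the shut fingertips at the upper far face of rack R, around (320,285) in the crop. Nothing has slid and the forces are tiny, so I'll keep pushing.

```bash
python3 -m creep '[{"grip":0,"linear":[-3,0,0],"rot":[0,0,0]},{"grip":0,"linear":[-3,0,0],"rot":[0,0,0]},{"grip":0,"linear":[-3,0,0],"rot":[0,0,0]},{"grip":0,"linear":[-3,0,0],"rot":[0,0,0]},{"grip":0,"linear":[-3,0,0],"rot":[0,0,0]},{"grip":0,"linear":[-3,0,0],"rot":[0,0,0]}]'; python3 rel.py R; python3 - <<'E'
from h import *
for n in("scene",):
    p,d=imaging.capture(n);cv2.imwrite("pics/s2.png",cv2.resize(p[100:300,160:400,::-1],None,fx=3,fy=3))
E
```

```text
time_s: 3.92
eef_pos: [491.0, -202.1, 83.3]
ee_rot: [-0.0, 0.995, 0.104, -0.0]
force: [0.9, -0.6, 1.3]
grip_width: -0.002
t 3.9167 eef [ 491.  -202.1   83.3] n-off 9.6 L-off -1.7 toolx.n ang 0.05 F [ 0.87 -0.58  1.27] grip -0.0 z [-0.  0. -1.]
```

View pics/s2.png

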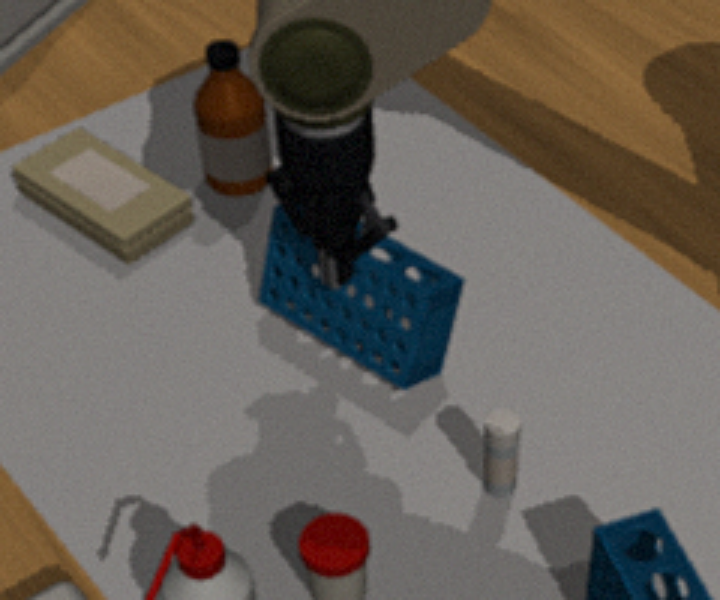

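Rack R is tipping cleanly about its near lower edge. I'll go on slowly past the balance point, then hold.

```bash
python3 -m creep '[{"grip":0,"linear":[-3,0,0],"rot":[0,0,0]},{"grip":0,"linear":[-3,0,0],"rot":[0,0,0]},{"grip":0,"linear":[-3,0,0],"rot":[0,0,0]},{"grip":0,"linear":[-3,0,0],"rot":[0,0,0]},{"grip":0,"linear":[-3,0,0],"rot":[0,0,0]},{"grip":0,"linear":[-2,0,0],"rot":[0,0,0]},{"grip":0,"linear":[0,0,0],"rot":[0,0,0]},{"grip":0,"linear":[0,0,0],"rot":[0,0,0]},{"grip":0,"linear":[0,0,0],"rot":[0,0,0]},{"grip":0,"linear":[0,0,0],"rot":[0,0,0]}]'; python3 rel.py R; python3 - <<'E'
from h import *
for n in("scene",):
    p,d=imaging.capture(n);cv2.imwrite("pics/s3.png",cv2.resize(p[100:300,160:400,::-1],None,fx=3,fy=3))
E
```

```text
time_s: 4.8
eef_pos: [474.8, -205.6, 83.3]
ee_rot: [0.0, 0.995, 0.104, -0.0]
force: [-1.1, 0.5, 0.3]
grip_width: -0.0
t 4.8 eef [ 474.8 -205.6   83.3] n-off -6.9 L-off -1.7 toolx.n ang 0.06 F [-1.13  0.51  0.28] grip -0.0 z [-0. -0. -1.]
```

View pics/s3.png

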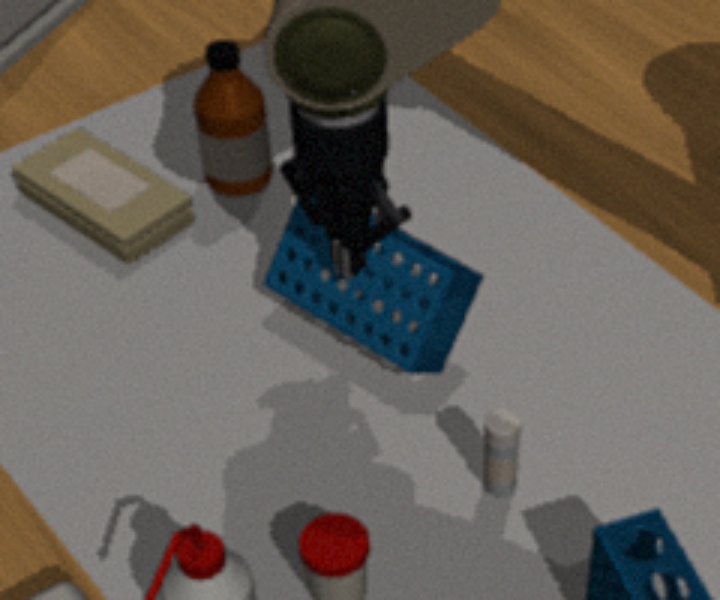

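It's still short of balance, so I'll push on.

```bash
python3 -m creep '[{"grip":0,"linear":[-3,0,0],"rot":[0,0,0]},{"grip":0,"linear":[-3,0,0],"rot":[0,0,0]},{"grip":0,"linear":[-3,0,0],"rot":[0,0,0]},{"grip":0,"linear":[-3,0,0],"rot":[0,0,0]},{"grip":0,"linear":[0,0,0],"rot":[0,0,0]},{"grip":0,"linear":[0,0,0],"rot":[0,0,0]},{"grip":0,"linear":[0,0,0],"rot":[0,0,0]},{"grip":0,"linear":[0,0,0],"rot":[0,0,0]},{"grip":0,"linear":[0,0,0],"rot":[0,0,0]}]'; python3 rel.py R; python3 - <<'E'
from h import *
for n in("scene",):
    p,d=imaging.capture(n);cv2.imwrite("pics/s4.png",cv2.resize(p[100:300,160:400,::-1],None,fx=3,fy=3))
E
```

```text
time_s: 5.6
eef_pos: [463.1, -208.1, 83.3]
ee_rot: [0.0, 0.995, 0.104, 0.0]
force: [0.6, 0.6, 0.4]
grip_width: -0.004
t 5.6 eef [ 463.1 -208.1   83.3] n-off -18.9 L-off -1.7 toolx.n ang 0.06 F [0.57 0.55 0.35] grip -0.0 z [ 0. -0. -1.]
```

View pics/s4.png

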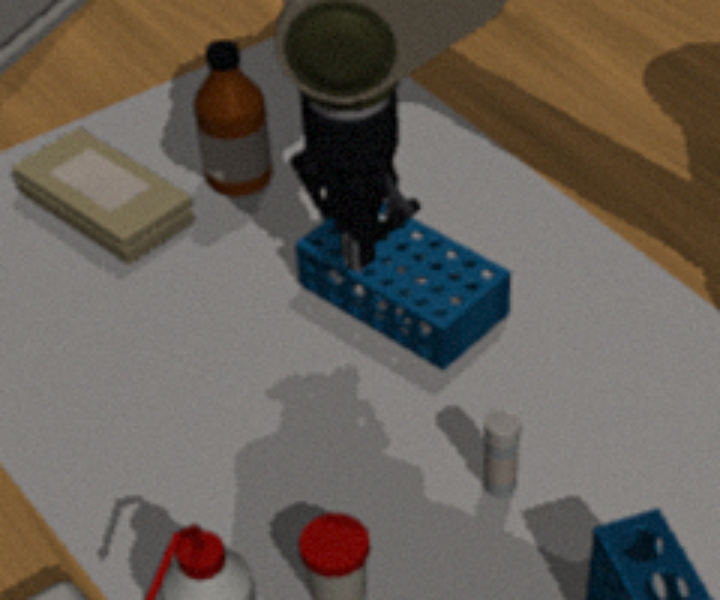

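Rack R lies flat with its small holes up. Now I'll lift and rotate to line up with rack L.

```bash
python3 -m creep '[{"grip":0,"linear":[0,0,-25],"rot":[0,0,0]},{"grip":0,"linear":[0,0,-30],"rot":[0,0,0]},{"grip":0,"linear":[0,0,-30],"rot":[0,0,0.1]},{"grip":0,"linear":[0,0,-30],"rot":[0,0,0.11]},{"grip":0,"linear":[0,0,-33],"rot":[0,0,0.11]},{"grip":0,"linear":[0,0,0],"rot":[0,0,0.11]},{"grip":0,"linear":[0,0,0],"rot":[0,0,0.104]},{"grip":0,"linear":[0,0,0],"rot":[0,0,0]}]'; python3 rel.py L
python3 -m creep '[{"grip":0,"linear":[-1,-15,0],"rot":[0,0,0]},{"grip":0,"linear":[-3,-36,0],"rot":[0,0,0]},{"grip":0,"linear":[-3,-36,0],"rot":[0,0,0]},{"grip":0,"linear":[-3,-36,0],"rot":[0,0,0]},{"grip":0,"linear":[-3,-36,0],"rot":[0,0,0]},{"grip":0,"linear":[-3,-36,0],"rot":[0,0,0]},{"grip":0,"linear":[-3,-36,0],"rot":[0,0,0]},{"grip":0,"linear":[-3,-36,0],"rot":[0,0,0]},{"grip":0,"linear":[-3,-36,0],"rot":[0,0,0]},{"grip":0,"linear":[-3,-36,0],"rot":[0,0,0]},{"grip":0,"linear":[-2,-36,0],"rot":[0,0,0]},{"grip":0,"linear":[-2,-36,0],"rot":[0,0,0]}]'; python3 rel.py L
```

```text
time_s: 6.32
eef_pos: [463.0, -208.1, 231.6]
ee_rot: [0.0, 0.987, -0.164, 0.0]
force: [-0.5, -0.1, -0.4]
grip_width: -0.001
t 6.3167 eef [ 463.  -208.1  231.6] n-off 96.9 L-off -427.6 toolx.n ang -0.16 F [-0.52 -0.09 -0.39] grip -0.0 z [ 0.001 -0.    -1.   ]
time_s: 7.32
eef_pos: [564.0, 193.5, 230.9]
ee_rot: [0.0, 0.987, -0.16, -0.0]
force: [0.4, -0.9, -0.6]
grip_width: -0.002
t 7.3167 eef [564.  193.5 230.9] n-off 63.8 L-off -14.8 toolx.n ang 0.27 F [ 0.4  -0.91 -0.63] grip -0.0 z [-0.001 -0.    -1.   ]
```

```bash
python3 -m creep '[{"grip":0,"linear":[3,-14,0],"rot":[0,0,0]},{"grip":0,"linear":[0,0,0],"rot":[0,0,0]},{"grip":0,"linear":[0,0,0],"rot":[0,0,0]},{"grip":0,"linear":[0,0,35],"rot":[0,0,0]},{"grip":0,"linear":[0,0,35],"rot":[0,0,0]},{"grip":0,"linear":[0,0,35],"rot":[0,0,0]},{"grip":0,"linear":[0,0,30],"rot":[0,0,0]},{"grip":0,"linear":[0,0,12],"rot":[0,0,0]},{"grip":0,"linear":[0,0,0],"rot":[0,0,0]},{"grip":0,"linear":[0,0,0],"rot":[0,0,0]}]'; python3 rel.py L;python3 - <<'E'
from h import *
p,d=imaging.capture("scene");cv2.imwrite("pics/s5.png",cv2.resize(p[180:400,240:500,::-1],None,fx=2.5,fy=2.5))
E
```

```text
time_s: 8.15
eef_pos: [571.8, 203.4, 85.5]
ee_rot: [-0.0, 0.987, -0.162, 0.001]
force: [-0.1, -1.0, 0.6]
grip_width: 0.003
t 8.15 eef [571.8 203.4  85.5] n-off 68.2 L-off -2.9 toolx.n ang 0.04 F [-0.06 -1.03  0.62] grip 0.0 z [ 0.001  0.    -1.   ]
```

View pics/s5.png

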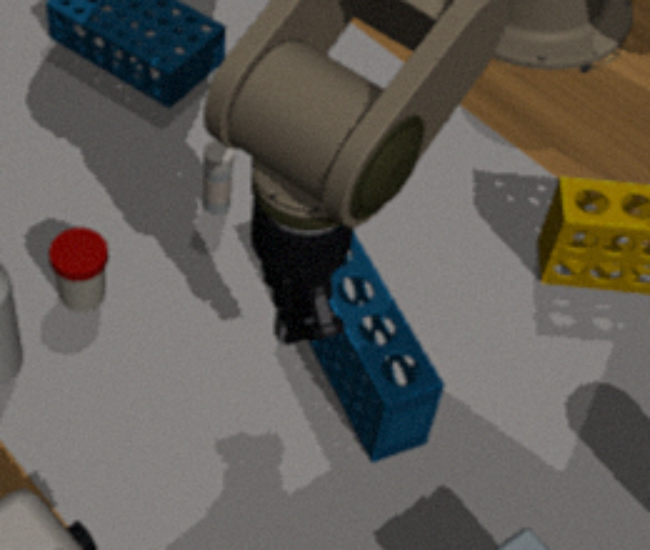

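The fingertips are behind rack L's far face, at about (300,330) in the crop, with clearance. I'll push the same way as for rack R.

```bash
python3 -m creep '[{"grip":0,"linear":[-8,0,2],"rot":[0,0,0]},{"grip":0,"linear":[-8,0,0],"rot":[0,0,0]},{"grip":0,"linear":[-4,0,0],"rot":[0,0,0]},{"grip":0,"linear":[-3,0,0],"rot":[0,0,0]},{"grip":0,"linear":[-3,0,0],"rot":[0,0,0]},{"grip":0,"linear":[-3,0,0],"rot":[0,0,0]},{"grip":0,"linear":[-3,0,0],"rot":[0,0,0]},{"grip":0,"linear":[-3,0,0],"rot":[0,0,0]},{"grip":0,"linear":[-3,0,0],"rot":[0,0,0]},{"grip":0,"linear":[-3,0,0],"rot":[0,0,0]},{"grip":0,"linear":[-3,0,0],"rot":[0,0,0]},{"grip":0,"linear":[-3,0,0],"rot":[0,0,0]}]'; python3 rel.py L
python3 -m creep '[{"grip":0,"linear":[-3,0,0],"rot":[0,0,0]},{"grip":0,"linear":[-3,0,0],"rot":[0,0,0]},{"grip":0,"linear":[-3,0,0],"rot":[0,0,0]},{"grip":0,"linear":[-3,0,0],"rot":[0,0,0]}]'; python3 rel.py L
python3 - <<'E'
from h import *
p,d=imaging.capture("scene");cv2.imwrite("pics/s6.png",cv2.resize(p[180:400,240:500,::-1],None,fx=2.5,fy=2.5))
E
```

```text
time_s: 9.2
eef_pos: [526.5, 219.0, 82.3]
ee_rot: [-0.0, 0.987, -0.162, 0.0]
force: [0.4, 0.2, 2.4]
grip_width: -0.003
t 9.2 eef [526.5 219.   82.3] n-off 20.2 L-off -2.7 toolx.n ang 0.04 F [0.44 0.16 2.41] grip -0.0 z [ 0.  0. -1.]
time_s: 9.53
eef_pos: [515.0, 222.9, 82.3]
ee_rot: [0.0, 0.987, -0.162, -0.0]
force: [0.3, -0.0, 1.1]
grip_width: -0.004
t 9.5333 eef [515.  222.9  82.3] n-off 8.1 L-off -2.7 toolx.n ang 0.05 F [ 0.3  -0.03  1.11] grip -0.0 z [-0. -0. -1.]
```

View pics/s6.png

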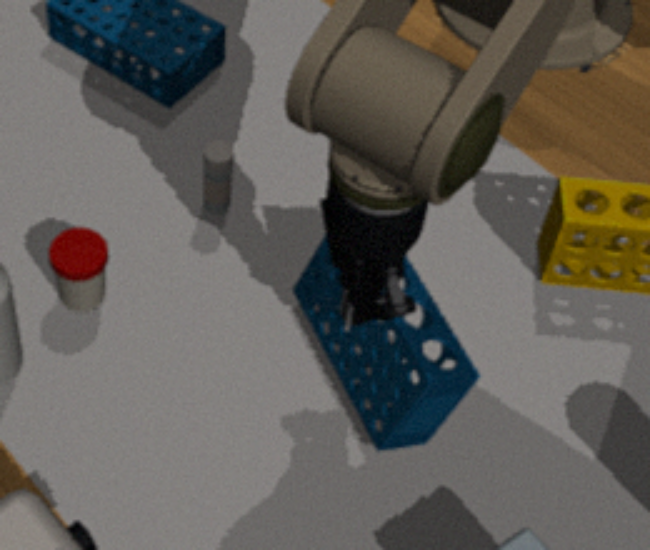

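Rack L is tipping cleanly. I'll carry it past balance.

```bash
python3 -m creep '[{"grip":0,"linear":[-3,0,0],"rot":[0,0,0]},{"grip":0,"linear":[-3,0,0],"rot":[0,0,0]},{"grip":0,"linear":[-3,0,0],"rot":[0,0,0]},{"grip":0,"linear":[-3,0,0],"rot":[0,0,0]},{"grip":0,"linear":[-3,0,0],"rot":[0,0,0]},{"grip":0,"linear":[-3,0,0],"rot":[0,0,0]},{"grip":0,"linear":[-3,0,0],"rot":[0,0,0]},{"grip":0,"linear":[-3,0,0],"rot":[0,0,0]},{"grip":0,"linear":[-3,0,0],"rot":[0,0,0]},{"grip":0,"linear":[0,0,0],"rot":[0,0,0]},{"grip":0,"linear":[0,0,0],"rot":[0,0,0]},{"grip":0,"linear":[0,0,0],"rot":[0,0,0]}]'; python3 -m creep '[{"grip":0,"linear":[0,0,0],"rot":[0,0,0]},{"grip":0,"linear":[0,0,0],"rot":[0,0,0]},{"grip":0,"linear":[0,0,0],"rot":[0,0,0]}]';python3 rel.py L
python3 - <<'E'
from h import *
p,d=imaging.capture("scene");cv2.imwrite("pics/s7.png",cv2.resize(p[180:400,240:500,::-1],None,fx=2.5,fy=2.5))
E
```

```text
time_s: 10.58
eef_pos: [489.9, 231.3, 82.3]
ee_rot: [-0.0, 0.987, -0.162, 0.0]
force: [0.2, -0.4, -0.9]
grip_width: -0.003
time_s: 10.83
eef_pos: [489.8, 231.3, 82.3]
ee_rot: [-0.0, 0.987, -0.162, -0.0]
force: [0.6, 0.4, -0.9]
grip_width: -0.002
t 10.8333 eef [489.8 231.3  82.3] n-off -18.5 L-off -2.7 toolx.n ang 0.04 F [ 0.59  0.37 -0.89] grip -0.0 z [-0.  0. -1.]
```

View pics/s7.png

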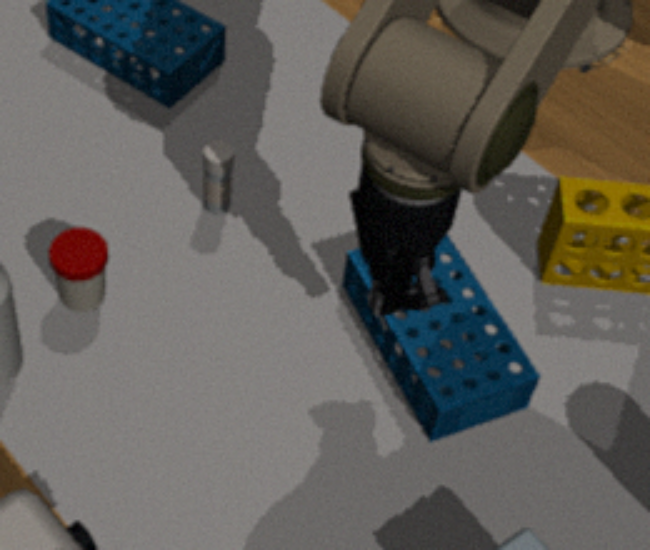

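Both racks are down. I'll lift straight up, back off, and check the final positions.

```bash
python3 -m creep '[{"grip":0,"linear":[0,0,-20],"rot":[0,0,0]},{"grip":0,"linear":[0,0,-35],"rot":[0,0,0]},{"grip":0,"linear":[0,0,-35],"rot":[0,0,0]},{"grip":0,"linear":[0,0,-35],"rot":[0,0,0]},{"grip":0,"linear":[0,0,-35],"rot":[0,0,0]},{"grip":0,"linear":[0,30,0],"rot":[0,0,0]},{"grip":0,"linear":[0,36,0],"rot":[0,0,0]},{"grip":0,"linear":[0,36,0],"rot":[0,0,0]},{"grip":0,"linear":[0,36,0],"rot":[0,0,0]},{"grip":0,"linear":[0,36,0],"rot":[0,0,0]},{"grip":0,"linear":[0,30,0],"rot":[0,0,0]},{"grip":0,"linear":[0,0,0],"rot":[0,0,0]}]'
python3 - <<'E'
from h import *
for n in("scene","top"):
    p,d=imaging.capture(n);cv2.imwrite(f"pics/{n}9.png",p[:,:,::-1])
    W=cloud(n,d);hsv=cv2.cvtColor(p,cv2.COLOR_RGB2HSV)
    m=((hsv[...,0]>95)&(hsv[...,0]<115)&(hsv[...,1]>120)&(abs(W[...,2]-52)<6)).astype(np.uint8)
    if 1:
        k,lab,st,ce=cv2.connectedComponentsWithStats(cv2.morphologyEx(m,cv2.MORPH_CLOSE,np.ones((7,7))))
        for i in range(1,k):
            if st[i,4]<300: continue
            P=W[(lab==i)&(m>0)];A=np.c_[P[:,:2],np.ones(len(P))];c=np.linalg.lstsq(A,P[:,2],rcond=None)[0]
            r=cv2.minAreaRect(P[:,:2].astype(np.float32))
            print(n,ce[i].round(),"centre",np.round(r[0],1),"size",np.round(r[1],0),"z",np.median(P[:,2]).round(1),"tilt",np.hypot(*c[:2]).round(3))
    if n=="top":
        hi=((W[...,2]>20)&(W[...,2]<230)).astype(np.uint8)
        k,lab,st,ce=cv2.connectedComponentsWithStats(hi)
        for i in range(1,k):
            if st[i,4]>80: print(ce[i].round(),st[i,4],np.median(W[lab==i],0).round())
E
```

```text
time_s: 11.88
eef_pos: [423.5, 34.6, 242.5]
ee_rot: [0.001, 0.986, -0.164, 0.0]
force: [-0.3, 1.1, -0.5]
grip_width: -0.001
scene [294. 187.] centre [ 410.4 -220.3] size [ 98. 177.] z 52.8 tilt 0.005
scene [416. 307.] centre [437.2 252. ] size [178.  97.] z 52.5 tilt 0.005
top [221. 259.] centre [436.  252.8] size [174.  91.] z 51.8 tilt 0.005
top [393. 269.] centre [ 407.9 -218.6] size [ 91. 175.] z 51.8 tilt 0.001
[203.  75.] 8496 [916. 291. 148.]
[307.  86.] 7217 [918.  15.  73.]
[440.  87.] 2849 [ 901. -347.  101.]
[615. 231.] 4343 [ 508. -792.  115.]
[308. 182.] 294 [646.  13.  68.]
[136. 205.] 1498 [583. 482.  78.]
[492. 216.] 1805 [ 554. -502.   35.]
[  7. 221.] 445 [550. 855.  26.]
[221. 260.] 1873 [436. 253.  52.]
[392. 269.] 1863 [ 407. -218.   52.]
[483. 261.] 686 [ 426. -450.  103.]
[129. 276.] 449 [391. 510.  65.]
[195. 338.] 1158 [227. 314.  94.]
[216. 391.] 200 [115. 234. 217.]
[321. 406.] 1055 [ 65. -15. 129.]
[633. 425.] 587 [ -13. -858.   49.]
```

View pics/scene9.png

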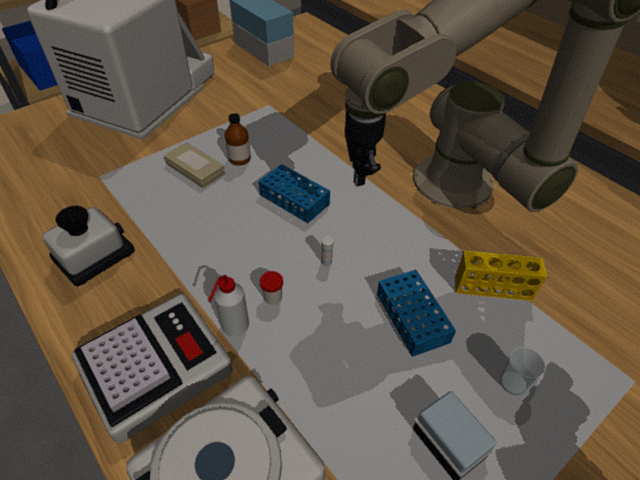

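View pics/top9.png

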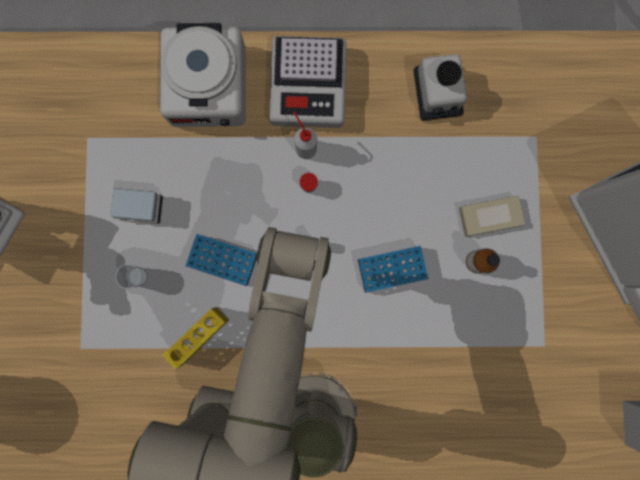

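Both racks lie flat with small holes up, at about (294,187) and (416,307) in the scene view. Nothing else has moved, and the vial is still at (327,250).

```bash
python3 -c "
from rig import ctrl
print(ctrl.finish_job())"
```

```text
the job is handed in; nothing more can be done
None
```

Both blue racks now lie flat with their 32-small-hole faces on top, and I handed the job in at about 12 s of the 42 s allowed. The small holes were on the side away from the robot on both, so I tipped each toward the robot with the closed fingertips about 83 mm up.

**Racks:** in the last pictures both top faces are about 52 mm high and tilted no more than 0.005 rad. The centres moved about 75 mm and 76 mm, against a limit of 120 mm. Every force reading I took was under 3 N, but I read them only at the end of each move, so I have no peak values.

**Other things on the bench:** all but the vial and wash bottle measured within about 2 mm of their starting positions. The arm hid the vial from the top camera, so I checked it only by eye in the scene view, where it stood where it had been. The wash bottle was not measured separately from the equipment behind it, but it looks unmoved in both views. The gripper was clear of everything, at about 240 mm height.

The two cameras agree on the rack positions to about 3 mm, and no check failed.

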